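Move a filter cartridge between two push-push docks

TASK

A filter cartridge is latched down in one of two identical spring docks; the other dock stands empty with its holder up. Push the cartridge in slowly and gently and let go, so that its latch releases it and it rises; take it out, put it fully home in the other dock, and push it down until that latch holds it down by itself. Leave the emptied holder up, never force a dock (a push of 10 to 14 N is plenty, above 22 N damages it), and leave the docks and the other things on the bench where they are.

Things in the scene. Friction and masses are not known exactly. Their poses are not given: they have to be found in the camera images.
- cartridge_head (a point): Loose white filter cartridge, upright, about 120 g: a round head 46 mm wide, 18 mm high (sides straight for the lower 13 mm, top edge rounded, flat top 36 mm wide) over a stem 24.4 mm wide, 27 mm long, foot tapered. Point: on its axis, mid height of the head, 9 mm below its top and 9 mm above its underside; z up. It starts latched down in dock A.
- cartridge_top (a point): Centre of the flat top of the cartridge. Latched in dock A, it is 6 to 8 mm above the deck, too low to grip the straight sides of the head; with the holder up it is 25 mm above the deck and the underside of the head 7 mm above the deck.
- dockA_deck (a point): The dock that holds the cartridge at the start: a fixed grey block 110 x 110 x 78 mm, white plate on its front, two steel stubs behind. Point: middle of its flat top (the deck), 78 mm above the bench, on the axis of its round well (54 mm wide); z up, -x to its front. In the well a black round holder slides up and down.
- dockB_deck (a point): The empty dock, the same in every way (size, point and axes) as dock A; its holder stands up at the start.
- dockA_rim (a point): Centre of the upper rim of the holder of dock A: a black cup 40 mm in outer diameter, bore 28 mm wide and 29 mm deep. The stem goes into the bore until the underside of the head rests on the rim. The rim is 7 mm above the deck when the holder is up, 6 to 12 mm below it when latched.
- dockB_rim (a point): Centre of the upper rim of the holder of dock B; the same cup as in dock A.
- dockA_carriage (a joint): Holder of dock A, m pushed down: 0 up, 0.0135 to 0.019 latched (differs by dock and start), rubber end stop 4 mm lower. Spring 4 N when up, 9 N at the stop; on the stop 12 N more per mm. A push onto the stop (10 to 14 N), then letting go, latches an up holder; the same push frees a latched one, which rises in half a second. A push short of the stop may change nothing.
- dockB_carriage (a joint): Holder of dock B, m pushed down: the same latch and values as dock A; up at the start.
- bottle: Bystander: loose amber glass bottle with a black cap, 74 mm in diameter, 150 mm tall; origin at the centre of its underside.
- beaker: Bystander: loose glass beaker, 68 mm in diameter, 85 mm tall; origin at the centre of its underside.
- tipbox: Bystander: loose closed grey plastic box, 85 x 120 x 55 mm; origin at the centre of its underside.
Mind the look-alikes: they are no part of the job. What is shaped like the part that bears dockA_deck but yellow is not meant. What is shaped like the part that bears cartridge_head but turquoise is not meant.

How it is judged (in metres and radians):
On the way, in this order (a step that is already met when the one before it is completed fails the run):
1. the latch of dock A is released and its holder has risen with the cartridge in it (value of joint dockA_carriage below 0.003 m and horizontal distance between cartridge_head and dockA_rim below 0.01 m), for 0.2 s.
2. the cartridge is seated in the raised or sinking holder of dock B (horizontal distance between cartridge_head and dockB_rim below 0.006 m and z of cartridge_head in the frame of dockB_rim between 0.006 and 0.012 m and angle between cartridge_head's own z axis and vertical below 0.12 rad), for 0.1 s.
3. the holder of dock B is latched down with the cartridge in it, nothing pressing on it (all of step 2 and value of joint dockB_carriage between 0.012 and 0.0205 m and contact force between the fingers and cartridge below 0.5 N), for 0.3 s.
At the end, for the whole second after the job is handed in: The cartridge stands in the holder of dock B, within 6 mm of its axis, its head within 3 mm of resting on the rim and upright within 7 degrees; the holder of dock B is latched down (12 to 20.5 mm below up) and at rest; the holder of dock A is up (within 3 mm) (all of step 2 and value of joint dockB_carriage between 0.012 and 0.0205 m and value of joint dockA_carriage below 0.003 m and velocity of joint dockB_carriage below 0.01 m/s); the robot touches nothing.
It fails at once if a lowered holder of dock A is pushed with more than 22 N ((contact force between cartridge and dockA_carriage above 22 N and value of joint dockA_carriage above 0.009 m) or (contact force between the fingers and dockA_carriage above 22 N and value of joint dockA_carriage above 0.009 m)).
It fails at once if a lowered holder of dock B is pushed with more than 22 N ((contact force between cartridge and dockB_carriage above 22 N and value of joint dockB_carriage above 0.009 m) or (contact force between the fingers and dockB_carriage above 22 N and value of joint dockB_carriage above 0.009 m)).
It fails at once if a bystander is moved by more than 20 mm (distance of any of bottle, beaker, tipbox from where it was at the start of the episode above 0.02 m).
It also fails if it takes over 61 s, if anything falls off the work surface, if the arm or the gripper's body presses on something with over 40 N, if the wrist force passes 120 N, or if a joint passes its speed limit or range.

ROBOT

A 7-joint arm with a two-finger parallel gripper is mounted at the origin on the work surface. World frame = base frame: x ahead of the robot, y to its left, z up, the work surface at z = 0. Lengths are in mm, angles in rad, forces in N, time in s.
With the tool pointing down it reaches from about 400 to 925 mm from the base axis. Payload 4.1 kg.
Tool frame: the origin (TCP) lies between the finger pads; the fingertips stand 22 mm ahead of it and the grasp point (between the pads) lies 3 mm ahead of it (robot.tip_extent is the z of the fingertips in the tool frame, in mm); z points along the fingers, y is the line along which they close (so a half turn about z gives the same grasp; the last joint's range is limited). The gripper opens to 85 mm and grips with 20 to 120 N. Pads are 22 mm wide; open, the fingers measure 114 mm over their backs; the gripper's body (76 mm by 85 mm) begins 54 mm behind the grasp point. The pads swing forward as they close: fully open they stand 13 mm farther back than shut.
Start: joints at [1.251, 0.398, 0.045, 1.537, -0.019, 1.207, -0.051], TCP at [142.391, -634.244, 253.347] pointing down, gripper open.
Joint ranges: [-2.82, 2.82], [-0.49, 2.23], [-1.37, 1.46], [0, 2.46], [-1.36, 4.5], [0.23, 2], [-2.94, 2.94]. Speed limits (rad/s): [2.57, 2.57, 3.14, 3.14, 3.14, 3.14, 3.14].

INTERFACE

Orientations are given as a unit quaternion [w, x, y, z].
In Python, from rig import robot gives the robot as it stands.
- The arm moves only by the shell command python3 -m crank 'ROWS' [FORCE]. ROWS is JSON, a list of rows, each a list of 7 numbers: the turn, a rotation vector about the tool's x, y, z in degrees, then the shift along the tool's x, y, z in mm, then the finger opening in mm, from 0 to 85.4. A call has 1 to 20 rows; each row is the pose to reach, as a shift and turn from the pose commanded when the call began, along the tool's axes at that moment; what a row does not reach only later rows make up. A row lasts 1/12 s, in which the tool goes at most 41.7 mm and 7.16 degrees, less where a joint would pass 70% of its speed; a pose out of reach is approached as far as the arm can. A call with a gripper value outside its range is refused whole. The fingers move at their own pace and stop on an object; FORCE is the grip in N (left out, the last holds). Time passes only in rows, so rows that repeat a pose let the fingers close. It gives the time, the measured TCP pose, the force and the opening at its end, in the units of the state.
- robot.get_state(): the state, without advancing time (a new reading comes with each control period).
- robot.capture(name): name is "scene" or "top"; returns the picture (480x640x3 uint8, red, green, blue); there is no depth.
- robot.calibration(name): a dict with "vfov" (degrees; the focal length in pixels is half the picture's height over the tangent of half this angle, whatever the lens; pixels are square), "cx", "cy" (the principal point, pixels), "view" (4x4, takes a point from world to camera coordinates). Camera axes: x right, y up, looking along -z (the intrinsics and any distortion apply to the point x, -y, -z); pixel columns grow to the right and rows downward; lengths in mm; the calibration is good to about 2 mm. A picture is of the moment at which its call begins. calibration takes no time and is no camera call.
- robot.job_done(): hands the job in, once; it reports no verdict.
The state is a dict: "t": time; "joint_pos": joint angles; "qvel": joint speeds; "joint_torque": joint torques, N m; "ee_pos": TCP position; "eef_rot": TCP orientation; "contact_force": force on the tool from outside, world axes, zero at the start; "ft_torque": the same for the moment, N m; "gripper_width": finger opening in mm.
Only numpy, scipy, OpenCV 4.12 (cv2) and the standard library are available. Lean on these libraries where they do the work, as an engineer would, in place of code of your own. Each camera call takes 0.05 s, during which the arm holds its last target. There are 200 camera calls.

## Working session

There is one attempt and no reset: what is moved stays moved. The work goes in short steps, Python scripts to look and compute and a shell command to move; the robot and the scene stay as the last step left them, time stands still between calls to the robot, and variables do not carry over. Pictures are saved under pics/ and viewed, on a budget of 10 in all, crops included, one or two more only if the job needs it, and the job is handed in when it is done.

```bash
mkdir -p pics; ls; python3 - <<'E'
from rig import robot
import cv2,numpy as np
np.set_printoptions(precision=4,suppress=True)
print(robot.get_state(), robot.tip_extent)
for n in("scene","top"):
    im=robot.capture(n); cv2.imwrite(f"pics/{n}0.png",im[:,:,::-1]); print(n,robot.calibration(n))
E
```

```text
pics
{'t': 0.0, 'joint_pos': array([ 1.251 ,  0.3992,  0.045 ,  1.5379, -0.0187,  1.2069, -0.0507]), 'qvel': array([-0.0003,  0.0007,  0.0009, -0.    , -0.0003,  0.0008, -0.0005]), 'joint_torque': array([  0.0008, -47.5116,   1.3652, -25.4215,   0.0118,   0.0095,
         0.    ]), 'ee_pos': array([ 142.2511, -633.6141,  252.268 ]), 'eef_rot': array([-0.001 ,  0.9939,  0.1102, -0.0002]), 'contact_force': array([-0.2577,  0.1966,  0.131 ]), 'ft_torque': array([ 0.045 , -0.0277,  0.0186]), 'gripper_width': 85.39151576389347} 22.0
scene {'vfov': 45.29826916593804, 'cx': 325.06850328919086, 'cy': 233.92171203329895, 'view': array([[   -0.8772,     0.48  ,    -0.0109,   492.8466],
       [   -0.3123,    -0.5533,     0.7722,   116.3778],
       [    0.3646,     0.6808,     0.6353, -1624.3459],
       [    0.    ,     0.    ,     0.    ,     1.    ]])}
top {'vfov': 43.056976103027786, 'cx': 317.03581523619295, 'cy': 242.02912794019124, 'view': array([[   -0.015 ,    -0.9994,     0.0303,   -17.0516],
       [    0.9842,    -0.0094,     0.1766,  -553.4294],
       [   -0.1762,     0.0325,     0.9838, -1108.0481],
       [    0.    ,     0.    ,     0.    ,     1.    ]])}
```

View pics/scene0.png

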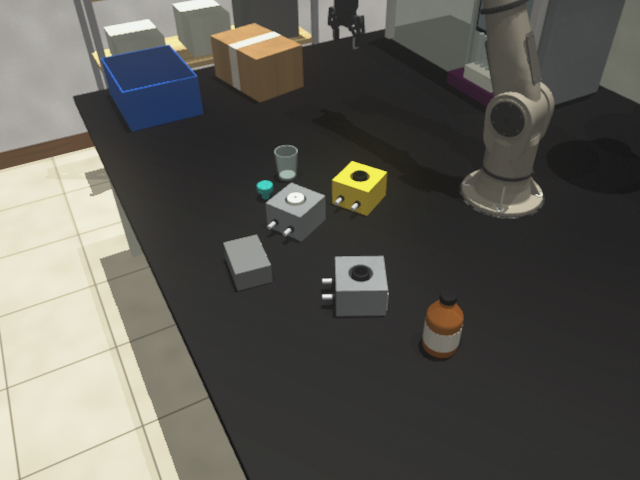

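View pics/top0.png

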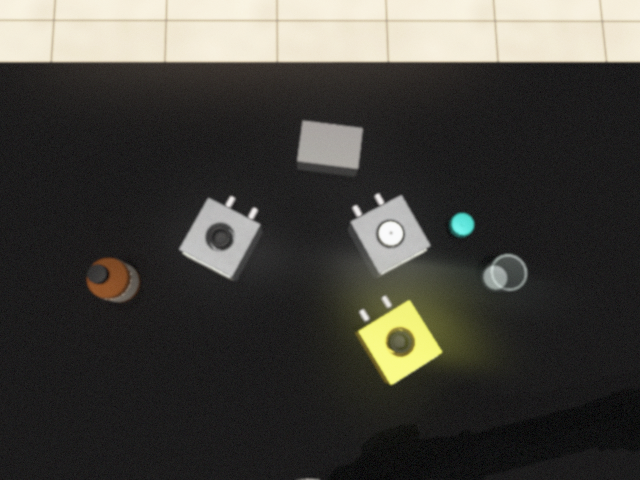

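The top view shows cartridge and dock A at about (391,233), and empty dock B at (220,237). The yellow dock is at (400,342), the bottle at (112,280) and the beaker at (507,273). In the scene view the cartridge is at about (296,198) and dock B's well at (361,272).

```bash
cat > h.py <<'E'
import numpy as np,cv2
from rig import robot
np.set_printoptions(precision=2,suppress=True)
def ray(n,p):
    c=robot.calibration(n); f=240/np.tan(np.radians(c["vfov"]/2)); V=c["view"]; R,t=V[:3,:3],V[:3,3]
    d=R.T@np.array([(p[0]-c["cx"])/f,-(p[1]-c["cy"])/f,-1]); return -R.T@t,d/np.linalg.norm(d)
def plane(n,p,z):
    o,d=ray(n,p); return o+d*(z-o[2])/d[2]
def tri(p1,p2):
    o,d=ray("top",p1);q,e=ray("scene",p2)
    s=np.linalg.lstsq(np.c_[d,-e],q-o,rcond=None)[0]; a,b=o+d*s[0],q+e*s[1]
    return (a+b)/2,np.linalg.norm(a-b)
def project(n,P):
    c=robot.calibration(n); f=240/np.tan(np.radians(c["vfov"]/2)); V=c["view"]; q=V[:3,:3]@P+V[:3,3]
    return np.array([c["cx"]+f*q[0]/-q[2],c["cy"]-f*q[1]/-q[2]])
def blobs(m,mn=60):
    k,l,st,ce=cv2.connectedComponentsWithStats(m.astype(np.uint8))
    return [(i,st[i],ce[i],l==i) for i in range(1,k) if st[i,4]>=mn]
E
python3 - <<'E'
from h import *
for n,ro in (("top",[(340,185,440,285),(170,190,270,285)]),("scene",[(262,182,330,240),(325,252,392,320)])):
    im=cv2.imread(f"pics/{n}0.png"); hsv=cv2.cvtColor(im,cv2.COLOR_BGR2HSV); v=hsv[:,:,2].astype(int)
    for k,(x0,y0,x1,y1) in enumerate(ro):
        s=v[y0:y1,x0:x1]
        print(n,"AB"[k],"V pct",np.percentile(s,[5,25,50,75,90,97]))
        for nm,m in (("bright",s>205),("grey",(s>90)),("dark",s<55)):
            for i,st,c,mm in blobs(m,40):
                cn=max(cv2.findContours(mm.astype(np.uint8),0,1)[0],key=cv2.contourArea)
                print("  ",nm,st[4],"c",c+[x0,y0],"box",st[:4]+[x0,y0,0,0],"rect",[np.round(q,1) for q in (cv2.boxPoints(cv2.minAreaRect(cn))+[x0,y0])] if nm=="grey" else "")
a=np.hstack([cv2.resize(cv2.imread("pics/top0.png")[180:290,165:275],(400,400),interpolation=2),cv2.resize(cv2.imread("pics/top0.png")[180:290,335:445],(400,400),interpolation=2)])
b=np.hstack([cv2.resize(cv2.imread("pics/scene0.png")[250:325,315:415],(400,200+100),interpolation=2)[:200],cv2.resize(cv2.imread("pics/scene0.png")[180:230,250:350],(400,200),interpolation=2)])
cv2.imwrite("pics/crop1.png",np.vstack([a,b]))
E
```

```text
top A V pct [ 32.  39.  78. 189. 194. 245.]
   bright 422 c [390.32 232.9 ] box [379 222  24  23] rect 
   grey 4007 c [389.19 234.09] box [350 193  81  85] rect [array([341.2, 211.2]), array([397.6, 181.7]), array([433. , 249.6]), array([376.6, 279.1])]
   dark 3421 c [392.34 211.09] box [340 185 100  78] rect 
top B V pct [ 32.  36.  47. 186. 193. 196.]
   grey 3527 c [220.1  236.75] box [179 196  82  83] rect [array([176.5, 251.6]), array([212.8, 184.2]), array([266.9, 213.3]), array([230.6, 280.7])]
   dark 4979 c [217.59 236.65] box [170 190 100  95] rect 
   dark 62 c [216.84 232.97] box [211 229  16  12] rect 
scene A V pct [ 46.  51.  76. 167. 179. 226.]
   bright 51 c [265.67 184.65] box [262 182  10   7] rect 
   bright 144 c [295.12 197.  ] box [287 192  17  11] rect 
   grey 101 c [266.59 186.29] box [262 182  11  12] rect [array([262., 182.]), array([272., 182.]), array([272., 193.]), array([262., 193.])]
   grey 1162 c [295.3  199.47] box [266 182  59  36] rect [array([265.4, 203.4]), array([277.3, 174.9]), array([324.9, 194.8]), array([313.1, 223.3])]
   grey 46 c [271.15 224.37] box [267 221   9   8] rect [array([266.5, 225.5]), array([272.5, 219.5]), array([276., 223.]), array([270., 229.])]
   grey 45 c [286.62 231.29] box [283 228   9   8] rect [array([281.5, 232.5]), array([288., 226.]), array([291.5, 229.5]), array([285., 236.])]
   dark 126 c [277.87 186.92] box [269 182  21  17] rect 
   dark 671 c [320.16 209.81] box [294 182  36  58] rect 
   dark 364 c [270.35 228.12] box [262 198  34  42] rect 
scene B V pct [ 37.  50.  77. 175. 179. 181.]
   grey 1520 c [360.14 273.51] box [335 255  53  37] rect [array([334.4, 256. ]), array([386.4, 254.8]), array([387.2, 290.4]), array([335.2, 291.5])]
   dark 1290 c [353.5  285.62] box [325 252  67  68] rect 
   dark 221 c [360.04 273.09] box [352 266  18  15] rect
```

View pics/crop1.png

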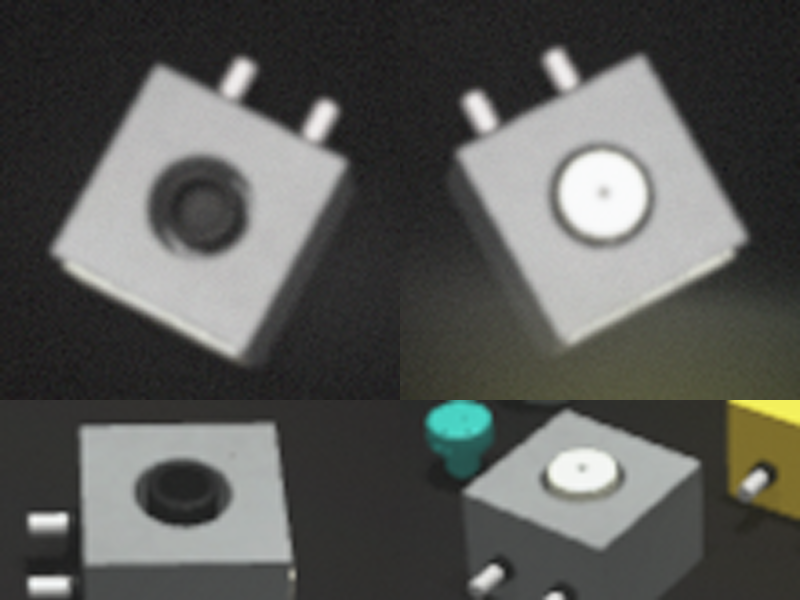

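Dock B's well is about (220,236.7) in the top view and (360.8,273.3) in the scene view. The cartridge top is about (390.4,233) and (295.4,197).

```bash
python3 - <<'E'
from h import *
print("A top tri",tri((390.4,233.0),(295.4,197.0)),"plane85",plane("top",(390.4,233),85),plane("scene",(295.4,197),85))
print("B well tri",tri((220,236.7),(360.8,273.3)),"plane78",plane("top",(220,236.7),78),plane("scene",(360.8,273.3),78))
for nm,p in (("bottle cap",(97,273,150)),("beaker",(508,272,85)),("turq",(462,225,45))): print(nm,plane("top",p[:2],p[2]))
for k,o,C in (("B",(165,180),[(155,63),(347,158),(240,362),(52,250)]),("A",(335,180),[(242,55),(348,237),(165,347),(57,153)])):
    P=np.array([plane("top",(o[0]+x/3.636,o[1]+y/3.636),78) for x,y in C]); print(k,P.mean(0),[np.linalg.norm(P[i]-P[i-1]) for i in range(4)],[np.degrees(np.arctan2(*(P[i]-P[i-1])[1::-1])) for i in range(4)])
s=robot.get_state();print(s['ee_pos'])
from scipy.spatial.transform import Rotation as Ro
q=s['eef_rot'];print(Ro.from_quat(q[[1,2,3,0]]).as_matrix())
E
```

```text
A top tri (array([ 561.67, -158.48,   85.63]), np.float64(1.791987389107243)) plane85 [ 562.54 -159.11   85.  ] [ 560.71 -158.5    85.  ]
B well tri (array([559.01, 157.46,  76.31]), np.float64(2.746301604236741)) plane78 [559.8  156.43  78.  ] [558.95 159.88  78.  ]
bottle cap [485.26 354.57 150.  ]
beaker [ 487.28 -374.31   85.  ]
turq [ 584.77 -305.01   45.  ]
B [559.24 157.08  78.  ] [np.float64(109.21744494359488), np.float64(110.84586457584984), np.float64(117.17641083581175), np.float64(111.53401725391089)] [np.float64(-27.363838475161703), np.float64(-117.24598498409185), np.float64(152.84161827659958), np.float64(58.66191402272643)]
A [ 561.61 -161.     78.  ] [np.float64(110.24649138598501), np.float64(109.04529893030355), np.float64(111.01818240163385), np.float64(113.71485088233285)] [np.float64(-62.31990165773404), np.float64(-152.2371633230341), np.float64(120.09018956678604), np.float64(27.420097670775068)]
[ 142.25 -633.67  252.33]
[[ 0.98  0.22 -0.  ]
 [ 0.22 -0.98  0.  ]
 [-0.   -0.   -1.  ]]
```

```bash
python3 -m crank '[[0,0,0,513,-371.5,20,0],[0,0,0,513,-371.5,20,0],[0,0,0,513,-371.5,20,0],[0,0,0,513,-371.5,20,0],[0,0,0,513,-371.5,20,0],[0,0,0,513,-371.5,20,0],[0,0,0,513,-371.5,20,0],[0,0,0,513,-371.5,20,0],[0,0,0,513,-371.5,20,0],[0,0,0,513,-371.5,20,0],[0,0,0,513,-371.5,20,0],[0,0,0,513,-371.5,20,0],[0,0,0,513,-371.5,60,0],[0,0,0,513,-371.5,80,0],[0,0,0,513,-371.5,100,0],[0,0,0,513,-371.5,110,0],[0,0,0,513,-371.5,110,0],[0,0,0,513,-371.5,110,0],[0,0,0,513,-371.5,110,0],[0,0,0,513,-371.5,110,0]]' 30
```

```text
t: 1.77
ee_pos: [561.5, -161.4, 144.5]
eef_rot: [0.001, 0.994, 0.109, 0.001]
contact_force: [-0.4, -1.5, 0.8]
gripper_width: 0.3
```

```bash
python3 - <<'E'
from h import *
im=robot.capture("scene"); robot.capture("top")
s=robot.get_state();print(s['t'],s['ee_pos'],s['contact_force'],s['eef_rot'],s['joint_pos'])
cv2.imwrite("pics/s2.png",cv2.resize(im[100:250,210:410,::-1],(800,600),interpolation=2))
print("expected tip px",project("scene",s['ee_pos']+[0,0,-22]))
E
```

```text
1.8667 [ 561.66 -161.34  144.82] [ 0.16 -0.18  0.35] [0.   0.99 0.11 0.  ] [ 0.43  0.4  -0.29  1.81  0.14  0.95 -1.26]
expected tip px [293.91 184.35]
```

View pics/s2.png

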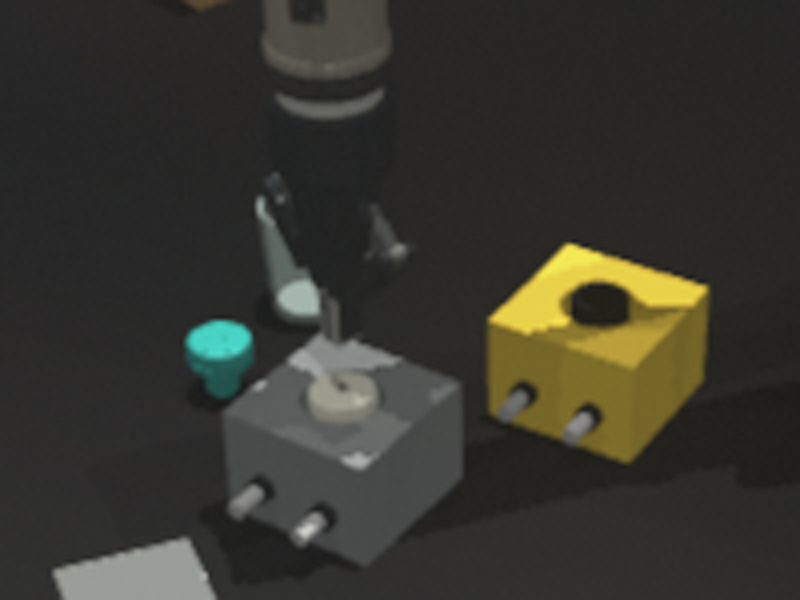

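The fingertip is at about (293.8,185.5) in the scene picture, as projected, so the robot pose and camera agree to about 1 px. I'll nudge 2 mm in y and descend.

```bash
python3 -m crank '[[0,0,0,0.5,-2,10,0],[0,0,0,0.5,-2,20,0],[0,0,0,0.5,-2,26,0],[0,0,0,0.5,-2,30,0],[0,0,0,0.5,-2,32,0],[0,0,0,0.5,-2,32,0],[0,0,0,0.5,-2,32,0],[0,0,0,0.5,-2,32,0]]' 30; python3 -m crank '[[0,0,0,0,0,0.5,0],[0,0,0,0,0,1,0],[0,0,0,0,0,1.5,0],[0,0,0,0,0,2,0],[0,0,0,0,0,2.5,0],[0,0,0,0,0,3,0],[0,0,0,0,0,3.5,0],[0,0,0,0,0,4,0],[0,0,0,0,0,4,0],[0,0,0,0,0,4,0]]'
```

```text
t: 2.53
ee_pos: [561.9, -157.3, 111.5]
eef_rot: [0.0, 0.994, 0.11, 0.0]
contact_force: [-0.6, -0.5, -0.5]
gripper_width: -0.1
t: 3.37
ee_pos: [561.6, -157.3, 107.4]
eef_rot: [0.0, 0.994, 0.11, -0.0]
contact_force: [-0.4, -0.0, 2.2]
gripper_width: 0.2
```

```bash
python3 -m crank '[[0,0,0,0,0,0.3,0],[0,0,0,0,0,0.6,0],[0,0,0,0,0,0.9,0],[0,0,0,0,0,1.2,0],[0,0,0,0,0,1.2,0],[0,0,0,0,0,1.2,0]]'; python3 -m crank '[[0,0,0,0,0,0.3,0],[0,0,0,0,0,0.6,0],[0,0,0,0,0,0.9,0],[0,0,0,0,0,1.2,0],[0,0,0,0,0,1.2,0],[0,0,0,0,0,1.2,0]]'
```

```text
t: 3.87
ee_pos: [561.5, -157.5, 106.8]
eef_rot: [0.0, 0.994, 0.11, -0.0]
contact_force: [-1.8, 0.0, 5.7]
gripper_width: -0.1
t: 4.37
ee_pos: [561.6, -157.4, 105.6]
eef_rot: [0.0, 0.994, 0.11, -0.0]
contact_force: [-2.2, 1.0, 6.2]
gripper_width: 0.2
```

```bash
python3 -m crank '[[0,0,0,0,0,0.3,0],[0,0,0,0,0,0.6,0],[0,0,0,0,0,0.9,0],[0,0,0,0,0,1.2,0],[0,0,0,0,0,1.2,0],[0,0,0,0,0,1.2,0]]'; python3 -m crank '[[0,0,0,0,0,0.3,0],[0,0,0,0,0,0.6,0],[0,0,0,0,0,0.8,0],[0,0,0,0,0,0.8,0],[0,0,0,0,0,0.8,0]]'
```

```text
t: 4.87
ee_pos: [561.6, -157.4, 104.6]
eef_rot: [0.0, 0.994, 0.11, -0.0]
contact_force: [-3.1, 0.3, 7.2]
gripper_width: -0.1
t: 5.28
ee_pos: [561.6, -157.4, 103.8]
eef_rot: [0.0, 0.994, 0.11, -0.0]
contact_force: [-3.1, 0.5, 7.2]
gripper_width: 0.0
```

```bash
python3 -m crank '[[0,0,0,0,0,0.2,0],[0,0,0,0,0,0.4,0],[0,0,0,0,0,0.4,0],[0,0,0,0,0,0.4,0]]'; python3 -m crank '[[0,0,0,0,0,0.2,0],[0,0,0,0,0,0.3,0],[0,0,0,0,0,0.3,0],[0,0,0,0,0,0.3,0]]'
```

```text
t: 5.62
ee_pos: [561.6, -157.5, 103.4]
eef_rot: [0.0, 0.994, 0.11, -0.0]
contact_force: [-2.6, 0.3, 8.0]
gripper_width: -0.2
t: 5.95
ee_pos: [561.6, -157.5, 103.3]
eef_rot: [0.0, 0.994, 0.11, -0.0]
contact_force: [-3.1, 0.4, 8.8]
gripper_width: -0.1
```

```bash
python3 -m crank '[[0,0,0,0,0,0.2,0],[0,0,0,0,0,0.3,0],[0,0,0,0,0,0.3,0],[0,0,0,0,0,0.3,0]]'; python3 -m crank '[[0,0,0,0,0,0.2,0],[0,0,0,0,0,0.3,0],[0,0,0,0,0,0.3,0],[0,0,0,0,0,0.3,0]]'
```

```text
t: 6.28
ee_pos: [561.6, -157.5, 103.2]
eef_rot: [0.0, 0.994, 0.11, -0.0]
contact_force: [-3.8, 0.9, 9.5]
gripper_width: -0.1
t: 6.62
ee_pos: [561.6, -157.4, 103.1]
eef_rot: [0.0, 0.994, 0.11, -0.0]
contact_force: [-4.9, 0.5, 11.6]
gripper_width: 0.1
```

```bash
python3 -m crank '[[0,0,0,0,0,0.2,0],[0,0,0,0,0,0.2,0],[0,0,0,0,0,0.2,0]]'; python3 -m crank '[[0,0,0,0,0,-1,0],[0,0,0,0,0,-3,0],[0,0,0,0,0,-6,0],[0,0,0,0,0,-9,0],[0,0,0,0,0,-12,0],[0,0,0,0,0,-15,0],[0,0,0,0,0,-18,0],[0,0,0,0,0,-22,0],[0,0,0,0,0,-30,0],[0,0,0,0,0,-50,0],[0,0,0,0,0,-80,0],[0,0,0,0,0,-80,0],[0,0,0,0,0,-80,0],[0,0,0,0,0,-80,0]]'
python3 - <<'E'
from h import *
im=robot.capture("scene"); t=robot.capture("top")
cv2.imwrite("pics/s3.png",cv2.resize(im[130:290,240:400,::-1],(600,600),interpolation=2)); cv2.imwrite("pics/s3full.png",im[:,:,::-1])
E
```

```text
t: 6.87
ee_pos: [561.6, -157.4, 103.0]
eef_rot: [0.0, 0.994, 0.11, -0.0]
contact_force: [-4.6, 0.9, 11.3]
gripper_width: 0.0
t: 8.03
ee_pos: [561.4, -157.2, 181.4]
eef_rot: [0.0, 0.994, 0.11, -0.0]
contact_force: [-0.4, 0.2, -0.2]
gripper_width: 0.1
```

View pics/s3.png

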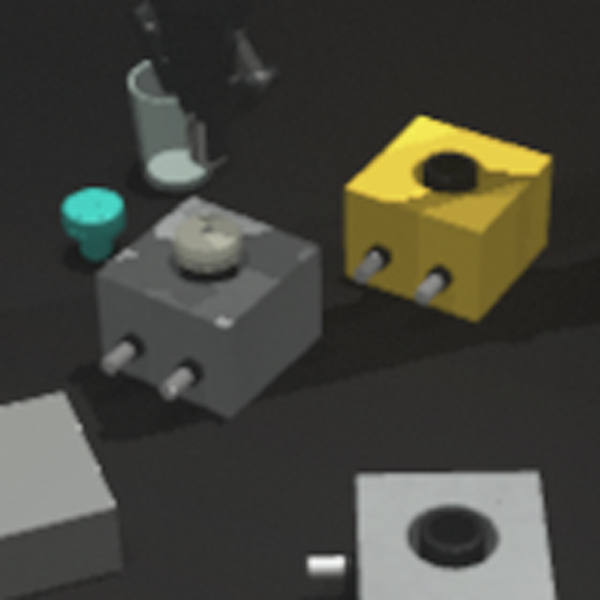

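The cartridge has risen: its top is now clearly above the deck, near crop (208,225), which is full-image (295,190). Dock B is still up. Next is the grasp.

```bash
python3 -m crank '[[0,0,0,0,1.5,0,70],[0,0,0,0,1.5,0,70],[0,0,0,0,1.5,0,70],[0,0,0,0,1.5,0,70],[0,0,0,0,1.5,0,70],[0,0,0,0,1.5,0,70],[0,0,0,0,1.5,20,70],[0,0,0,0,1.5,40,70],[0,0,0,0,1.5,60,70],[0,0,0,0,1.5,70,70],[0,0,0,0,1.5,76,70],[0,0,0,0,1.5,80,70],[0,0,0,0,1.5,80,70],[0,0,0,0,1.5,80,70],[0,0,0,0,1.5,80,70],[0,0,0,0,1.5,80,70]]'
```

```text
t: 9.47
ee_pos: [562.6, -158.9, 102.4]
eef_rot: [0.0, 0.994, 0.11, 0.001]
contact_force: [-0.5, 0.6, -0.4]
gripper_width: 70.3
```

```bash
python3 -m crank '[[0,0,0,0,0,0,55],[0,0,0,0,0,0,52],[0,0,0,0,0,0,50],[0,0,0,0,0,0,48],[0,0,0,0,0,0,46],[0,0,0,0,0,0,44],[0,0,0,0,0,0,42],[0,0,0,0,0,0,40],[0,0,0,0,0,0,40],[0,0,0,0,0,0,40],[0,0,0,0,0,0,40]]' 25
```

```text
t: 10.38
ee_pos: [562.2, -159.6, 101.6]
eef_rot: [0.001, 0.994, 0.11, 0.0]
contact_force: [1.1, -3.5, 1.6]
gripper_width: 44.6
```

```bash
python3 -m crank '[[0,0,0,0,0.7,0,40],[0,0,0,0,1.4,0,40],[0,0,0,0,1.4,0,40],[0,0,0,0,1.4,0,40]]' 30; python3 -m crank '[[0,0,0,0,0,-3,40],[0,0,0,0,0,-6,40],[0,0,0,0,0,-9,40],[0,0,0,0,0,-9,40],[0,0,0,0,0,-9,40]]'
```

```text
t: 10.72
ee_pos: [562.2, -159.7, 101.3]
eef_rot: [-0.0, 0.994, 0.11, -0.0]
contact_force: [0.5, -1.5, 1.7]
gripper_width: 44.3
t: 11.13
ee_pos: [562.0, -159.8, 110.5]
eef_rot: [-0.0, 0.994, 0.11, -0.0]
contact_force: [0.6, -0.2, -0.8]
gripper_width: 44.4
```

```bash
python3 -m crank '[[0,0,0,0,0,-10,40],[0,0,0,0,0,-25,40],[0,0,0,0,0,-45,40],[0,0,0,0,0,-65,40],[0,0,0,0,0,-80,40],[0,0,0,0,0,-80,40],[0,0,0,0,0,-80,40],[0,0,0,0,0,-80,40]]'
python3 - <<'E'
from h import *
im=robot.capture("scene")
s=robot.get_state();print(s['t'],s['ee_pos'],s['contact_force'],s['eef_rot'],s['joint_pos'])
cv2.imwrite("pics/s4.png",cv2.resize(im[100:240,230:390,::-1],(800,600),interpolation=2)); 
d=np.array([559.3,157.3])-s['ee_pos'][:2]; print("tool shift to B", np.array([[.9757,.219],[.219,-.9757]])@d)
E
```

```text
t: 11.8
ee_pos: [561.3, -159.7, 189.5]
eef_rot: [-0.0, 0.994, 0.11, -0.001]
contact_force: [-0.2, -0.7, -1.2]
gripper_width: 44.4
11.85 [ 561.08 -159.74  189.06] [-0.41  0.21 -2.2 ] [-0.    0.99  0.11 -0.  ] [ 0.44  0.35 -0.3   1.77  0.11  1.05 -1.25]
tool shift to B [  67.69 -309.72]
```

View pics/s4.png

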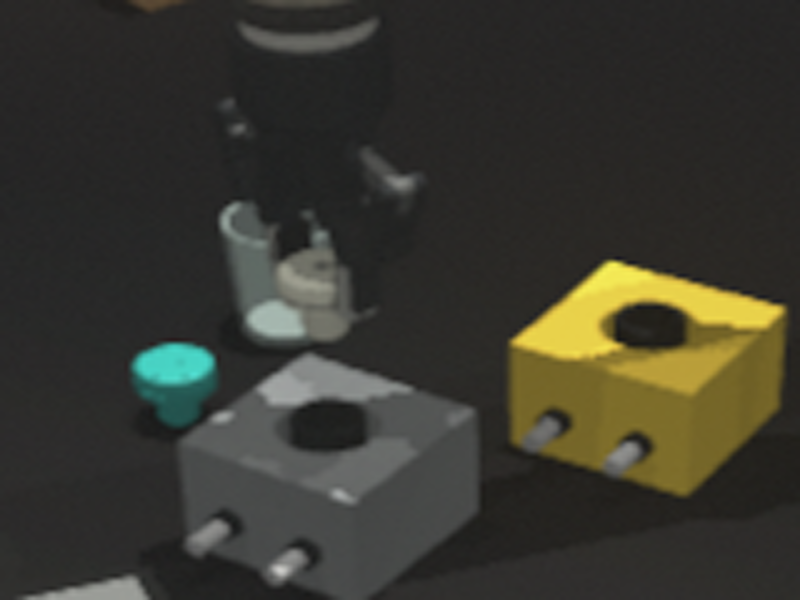

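The cartridge hangs upright in the grip at about crop (312,290), and dock A is empty with its holder up at crop (328,425). Moving to dock B.

```bash
python3 -m crank '[[0,0,0,3,-14,0,40],[0,0,0,8,-36,0,40],[0,0,0,14,-62,0,40],[0,0,0,20,-92,0,40],[0,0,0,27,-122,0,40],[0,0,0,33,-152,0,40],[0,0,0,40,-182,0,40],[0,0,0,46,-212,0,40],[0,0,0,53,-242,0,40],[0,0,0,59,-270,0,40],[0,0,0,64,-291,0,40],[0,0,0,67,-304,0,40],[0,0,0,68,-309.7,0,40],[0,0,0,68,-309.7,0,40],[0,0,0,68,-309.7,0,40],[0,0,0,68,-309.7,20,40],[0,0,0,68,-309.7,30,40],[0,0,0,68,-309.7,30,40],[0,0,0,68,-309.7,30,40],[0,0,0,68,-309.7,30,40]]'
python3 - <<'E'
from h import *
im=robot.capture("scene"); t=robot.capture("top")
s=robot.get_state();print(s['t'],s['ee_pos'],s['contact_force'],s['eef_rot'])
cv2.imwrite("pics/t5.png",t[:,:,::-1]);cv2.imwrite("pics/s5f.png",im[:,:,::-1])
# centre of dark well inside grey deck: same measure for A now and B at start
out={}
for k,f,z,(x0,y0,x1,y1) in (("A","t5",78,(340,185,440,285)),("B","top0",78,(170,190,270,285))):
    v=cv2.cvtColor(cv2.imread(f"pics/{f}.png"),cv2.COLOR_BGR2GRAY)[y0:y1,x0:x1]
    g=(v>130).astype(np.uint8)
    cn,h=cv2.findContours(g,cv2.RETR_CCOMP,1)
    for c,hh in zip(cn,h[0]):
        if hh[3]>=0 and cv2.contourArea(c)>150:
            e=cv2.fitEllipse(c); p=np.array(e[0])+[x0,y0]; print(k,p,e[1],plane("top",p,78)); 
a=cv2.resize(im[190:330,290:450,::-1],(800,600)[:2],interpolation=2); cv2.imwrite("pics/s5.png",a)
E
```

```text
t: 13.52
ee_pos: [561.1, 156.2, 160.8]
eef_rot: [0.0, 0.994, 0.11, 0.0]
contact_force: [0.0, 0.2, 0.3]
gripper_width: 44.4
13.6167 [561.33 156.77 161.21] [-0.1 -0.1 -1.3] [-0.    0.99  0.11  0.  ]
A [390.01 233.27] (28.589801788330078, 29.709993362426758) [ 563.38 -159.46   78.  ]
B [219.35 236.14] (28.754850387573242, 29.420894622802734) [560.87 157.65  78.  ]
```

View pics/s5.png

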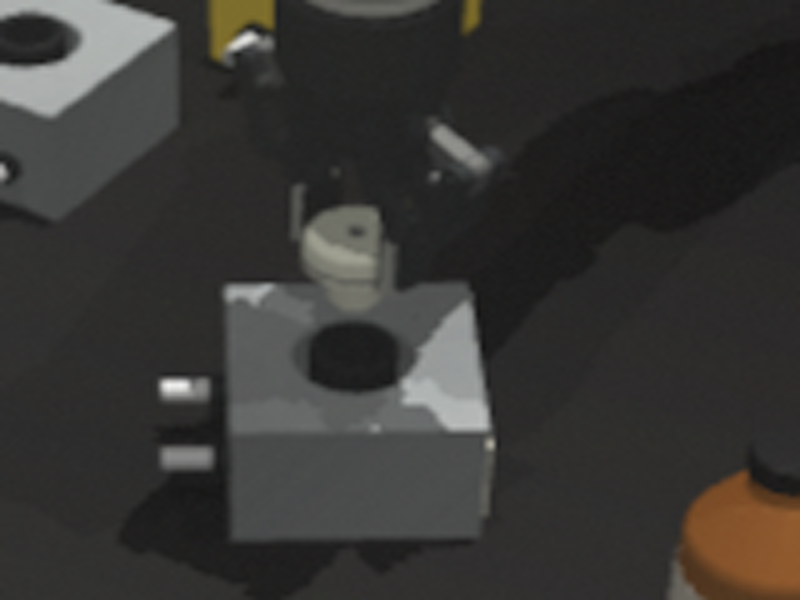

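The stem (crop column ~355) hangs over the well (~353), and after allowing for perspective it is about 1 mm off. I'll make a small correction and lower with force checks.

```bash
python3 -m crank '[[0,0,0,-1.2,-0.5,10,40],[0,0,0,-1.2,-0.5,18,40],[0,0,0,-1.2,-0.5,24,40],[0,0,0,-1.2,-0.5,28,40],[0,0,0,-1.2,-0.5,28,40],[0,0,0,-1.2,-0.5,28,40],[0,0,0,-1.2,-0.5,28,40]]'; python3 -m crank '[[0,0,0,0,0,1,40],[0,0,0,0,0,2,40],[0,0,0,0,0,3,40],[0,0,0,0,0,4,40],[0,0,0,0,0,5,40],[0,0,0,0,0,6,40],[0,0,0,0,0,7,40],[0,0,0,0,0,8,40],[0,0,0,0,0,8,40],[0,0,0,0,0,8,40]]'
```

```text
t: 14.2
ee_pos: [559.7, 157.3, 132.5]
eef_rot: [-0.0, 0.994, 0.11, 0.0]
contact_force: [0.2, -0.0, -1.7]
gripper_width: 44.4
t: 15.03
ee_pos: [559.4, 157.1, 124.3]
eef_rot: [0.0, 0.994, 0.11, -0.0]
contact_force: [-0.3, -0.5, -1.6]
gripper_width: 44.4
```

```bash
python3 -m crank '[[0,0,0,0,0,1,40],[0,0,0,0,0,2,40],[0,0,0,0,0,3,40],[0,0,0,0,0,4,40],[0,0,0,0,0,5,40],[0,0,0,0,0,6,40],[0,0,0,0,0,7,40],[0,0,0,0,0,8,40],[0,0,0,0,0,8,40],[0,0,0,0,0,8,40]]'; python3 -m crank '[[0,0,0,0,0,1,40],[0,0,0,0,0,2,40],[0,0,0,0,0,3,40],[0,0,0,0,0,4,40],[0,0,0,0,0,5,40],[0,0,0,0,0,6,40],[0,0,0,0,0,7,40],[0,0,0,0,0,8,40],[0,0,0,0,0,9,40],[0,0,0,0,0,10,40],[0,0,0,0,0,10,40],[0,0,0,0,0,10,40]]'
```

```text
t: 15.87
ee_pos: [559.4, 157.1, 116.3]
eef_rot: [0.0, 0.994, 0.11, -0.0]
contact_force: [-0.7, -0.1, -1.0]
gripper_width: 44.7
t: 16.87
ee_pos: [559.4, 157.1, 106.3]
eef_rot: [0.0, 0.994, 0.11, -0.0]
contact_force: [-0.3, -0.9, -1.0]
gripper_width: 44.4
```

```bash
python3 -m crank '[[0,0,0,0,0,1,40],[0,0,0,0,0,2,40],[0,0,0,0,0,3,40],[0,0,0,0,0,4,40],[0,0,0,0,0,4.6,40],[0,0,0,0,0,4.6,40],[0,0,0,0,0,4.6,40]]'; python3 -m crank '[[0,0,0,0,0,0.3,40],[0,0,0,0,0,0.6,40],[0,0,0,0,0,0.6,40],[0,0,0,0,0,0.6,40]]'
```

```text
t: 17.45
ee_pos: [559.4, 157.1, 102.0]
eef_rot: [0.0, 0.994, 0.11, -0.0]
contact_force: [-1.5, -0.5, 0.4]
gripper_width: 44.5
t: 17.78
ee_pos: [559.4, 157.1, 101.2]
eef_rot: [0.0, 0.994, 0.11, 0.0]
contact_force: [-1.5, 0.1, 1.9]
gripper_width: 44.5
```

Contact with the rim is at about the same height as in dock A, so it is seated. Open, rise, close, then push.

```bash
python3 -m crank '[[0,0,0,0,0,0,48],[0,0,0,0,0,0,52],[0,0,0,0,0,0,58],[0,0,0,0,0,0,64],[0,0,0,0,0,0,70],[0,0,0,0,0,0,70],[0,0,0,0,0,-15,70],[0,0,0,0,0,-35,70],[0,0,0,0,0,-60,70],[0,0,0,0,0,-80,70],[0,0,0,0,0,-80,40],[0,0,0,0,0,-80,0],[0,0,0,0,0,-80,0],[0,0,0,0,0,-80,0],[0,0,0,0,0,-80,0],[0,0,0,0,0,-80,0],[0,0,0,0,0,-80,0]]' 30
python3 - <<'E'
from h import *
im=robot.capture("scene")
s=robot.get_state();print(s['t'],s['ee_pos'],s['contact_force'],s['gripper_width'])
cv2.imwrite("pics/s6.png",cv2.resize(im[190:330,290:450,::-1],(800,600),interpolation=2))
E
```

```text
t: 19.2
ee_pos: [559.1, 157.1, 180.5]
eef_rot: [0.0, 0.994, 0.11, -0.001]
contact_force: [-0.5, -0.2, -0.2]
gripper_width: -0.3
19.25 [559.22 157.11 180.62] [0.39 0.1  0.19] -0.14004995052109542
```

View pics/s6.png

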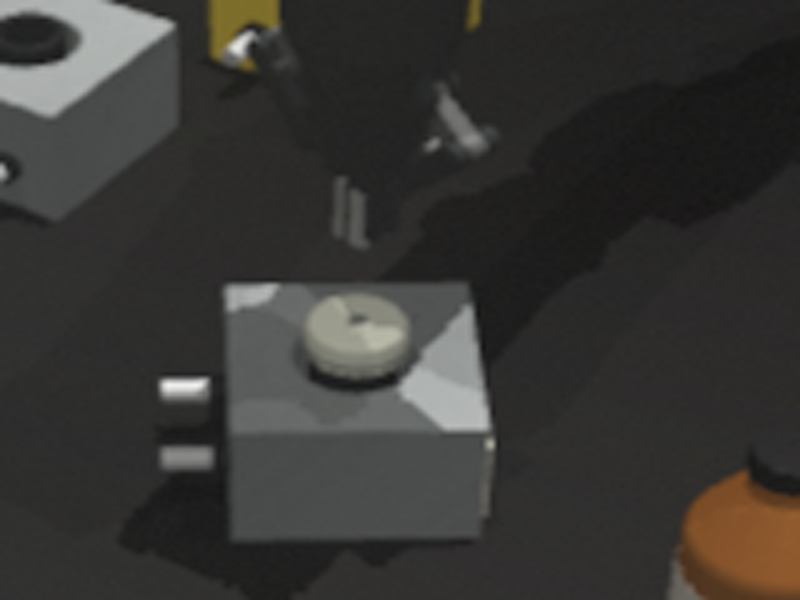

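The cartridge sits upright on the raised holder of dock B, top centre near crop (357,330). Now I'll push it down.

```bash
python3 -m crank '[[0,0,0,0,0,10,0],[0,0,0,0,0,24,0],[0,0,0,0,0,36,0],[0,0,0,0,0,44,0],[0,0,0,0,0,50,0],[0,0,0,0,0,53,0],[0,0,0,0,0,53,0],[0,0,0,0,0,53,0]]'; python3 -m crank '[[0,0,0,0,0,0.7,0],[0,0,0,0,0,1.4,0],[0,0,0,0,0,2.1,0],[0,0,0,0,0,2.8,0],[0,0,0,0,0,3.5,0],[0,0,0,0,0,4.2,0],[0,0,0,0,0,4.9,0],[0,0,0,0,0,5.6,0],[0,0,0,0,0,6.3,0],[0,0,0,0,0,7,0],[0,0,0,0,0,7.7,0],[0,0,0,0,0,8.4,0],[0,0,0,0,0,8.4,0]]'
```

```text
t: 19.92
ee_pos: [559.7, 157.3, 128.3]
eef_rot: [-0.0, 0.994, 0.11, 0.0]
contact_force: [-0.3, -0.5, 1.0]
gripper_width: 0.2
t: 21.0
ee_pos: [559.6, 157.1, 119.7]
eef_rot: [0.0, 0.994, 0.11, 0.0]
contact_force: [-0.9, -0.3, 2.2]
gripper_width: -0.0
```

```bash
python3 -m crank '[[0,0,0,0,0,0.7,0],[0,0,0,0,0,1.4,0],[0,0,0,0,0,2.1,0],[0,0,0,0,0,2.8,0],[0,0,0,0,0,3.5,0],[0,0,0,0,0,4.2,0],[0,0,0,0,0,4.9,0],[0,0,0,0,0,5.6,0],[0,0,0,0,0,6.3,0],[0,0,0,0,0,7,0],[0,0,0,0,0,7,0],[0,0,0,0,0,7,0]]'
```

```text
t: 22.0
ee_pos: [559.6, 157.2, 112.8]
eef_rot: [0.0, 0.994, 0.11, 0.0]
contact_force: [-1.7, -0.5, 5.3]
gripper_width: -0.1
```

```bash
python3 -m crank '[[0,0,0,0,0,0.5,0],[0,0,0,0,0,1,0],[0,0,0,0,0,1.5,0],[0,0,0,0,0,2,0],[0,0,0,0,0,2.5,0],[0,0,0,0,0,3,0],[0,0,0,0,0,3.5,0],[0,0,0,0,0,4,0],[0,0,0,0,0,4,0],[0,0,0,0,0,4,0]]'; python3 -m crank '[[0,0,0,0,0,0.3,0],[0,0,0,0,0,0.6,0],[0,0,0,0,0,0.9,0],[0,0,0,0,0,0.9,0],[0,0,0,0,0,0.9,0]]'
```

```text
t: 22.83
ee_pos: [559.6, 157.2, 109.0]
eef_rot: [0.0, 0.994, 0.11, 0.0]
contact_force: [-1.3, -0.9, 5.7]
gripper_width: 0.0
t: 23.25
ee_pos: [559.6, 157.2, 108.2]
eef_rot: [0.0, 0.994, 0.11, 0.0]
contact_force: [-0.3, -0.5, 6.7]
gripper_width: 0.3
```

```bash
for i in 1 2 3; do python3 -m crank '[[0,0,0,0,0,0.3,0],[0,0,0,0,0,0.6,0],[0,0,0,0,0,0.8,0],[0,0,0,0,0,0.8,0],[0,0,0,0,0,0.8,0]]' | grep -E "ee_|cont"; done
```

```text
ee_pos: [559.6, 157.2, 107.4]
contact_force: [-1.4, -1.0, 6.5]
ee_pos: [559.6, 157.2, 106.8]
contact_force: [-0.9, -0.6, 8.0]
ee_pos: [559.7, 157.2, 106.6]
contact_force: [-2.2, -1.6, 10.3]
```

```bash
python3 -m crank '[[0,0,0,0,0,0.3,0],[0,0,0,0,0,0.4,0],[0,0,0,0,0,0.4,0],[0,0,0,0,0,0.4,0]]'
```

```text
t: 24.83
ee_pos: [559.7, 157.2, 106.4]
eef_rot: [0.0, 0.994, 0.11, 0.0]
contact_force: [-1.8, -1.5, 11.9]
gripper_width: 0.0
```

Firmly on the stop at 11.9 N; release and check.

```bash
python3 -m crank '[[0,0,0,0,0,-1,0],[0,0,0,0,0,-3,0],[0,0,0,0,0,-6,0],[0,0,0,0,0,-9,0],[0,0,0,0,0,-13,0],[0,0,0,0,0,-18,0],[0,0,0,0,0,-25,0],[0,0,0,0,0,-50,0],[0,0,0,0,0,-80,0],[0,0,0,0,0,-110,0],[0,0,0,0,0,-110,0],[0,0,0,0,0,-110,0],[0,0,0,0,0,-110,0],[0,0,0,0,0,-110,0]]'
python3 - <<'E'
from h import *
im=robot.capture("scene")
s=robot.get_state();print(s['t'],s['ee_pos'],s['contact_force'],s['gripper_width'])
cv2.imwrite("pics/s7.png",cv2.resize(im[170:350,220:460,::-1],(800,600),interpolation=2))
E
```

```text
t: 26.0
ee_pos: [558.5, 156.7, 213.7]
eef_rot: [0.0, 0.994, 0.11, -0.001]
contact_force: [0.4, 0.7, -0.1]
gripper_width: 0.1
26.05 [558.49 156.7  213.59] [-0.27 -0.57 -0.28] -0.17761098995111474
```

View pics/s7.png

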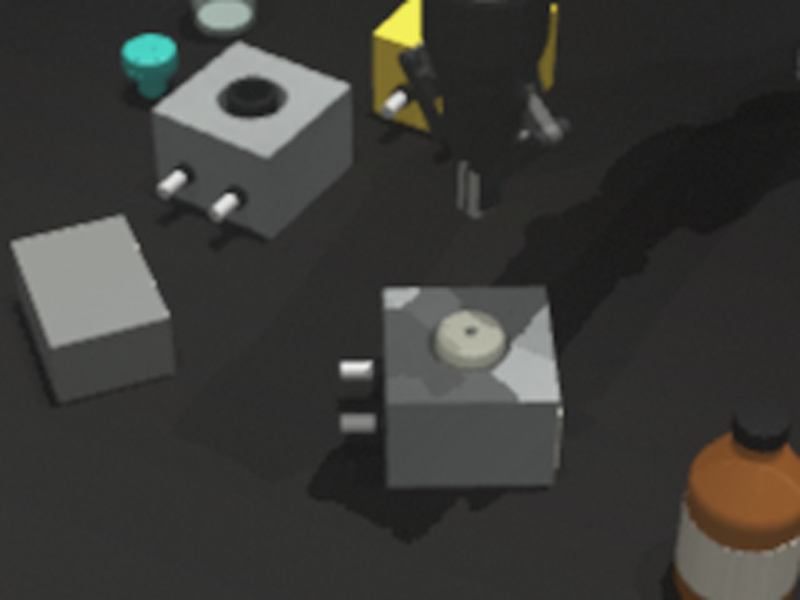

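The cartridge top is now almost flush with dock B's deck, with its dot near crop (470,330), 4.8 px (about 16 mm) lower than before. Dock A's holder is up, and the bystanders are where they were.

```bash
python3 -c "
from rig import robot
print(robot.job_done())"
```

```text
the job is handed in; nothing more can be done
None
```

I moved the cartridge from dock A to dock B, latched it down there, and handed the job in at about 26 s of the 61 s limit. The interface gives no verdict, so success rests on my own checks.

- **Release from dock A:** I pushed with closed fingers to about 11.5 N on the stop. The cartridge rose and the holder stayed up.
- **Transfer:** I gripped the head, lifted it out and lowered it into dock B. Sideways force was at most about 1.5 N, and the head met the rim at nearly the same tool height as in dock A.
- **Latching in dock B:** I pushed to 11.9 N on the stop and let go. The push force I read never went above 12 N.

In the last picture the cartridge is upright in dock B, about 16 mm lower than with the holder up. Dock A's holder is up, the tip box and bottle look unmoved, the visible part of the beaker looks in place, and the gripper is clear of everything.

**Disagreements:**
- The two camera views differed by 2 to 3 mm on the dock axes. Comparing the two wells with one method in the top view, plus the low forces while inserting, settled it.
- The gripper read about 44.5 mm on the 46 mm head, but the grip held.

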